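Shut the roll-front bench store and clip its snap hook

ROBOT

A 7-joint arm with a two-finger parallel gripper is mounted at the origin on the work surface. World frame = base frame: x ahead of the robot, y to its left, z up, the work surface at z = 0. Lengths are in m, angles in rad, forces in N, time in s.
With the tool pointing down it reaches from about 0.425 to 0.825 m from the base axis. Payload 3.6 kg.
Tool frame: the origin (TCP) lies where the fingers leave the gripper's body, on its centre line; the fingertips stand 73 mm ahead of it and the grasp point (between the pads) lies 54 mm ahead of it (robot.tcp_to_tips is the distance from the TCP to the fingertips, in m); z points along the fingers, y is the direction in which the jaws open and shut (so a half turn about z gives the same grasp; the last joint's range is limited). The gripper opens to 85 mm and grips with 20 to 120 N. Pads are 22 mm wide; open, the fingers measure 114 mm over their backs; the gripper's body (76 mm by 85 mm) begins 54 mm behind the grasp point. The pads swing forward as they close: fully open they stand 13 mm farther back than shut.
Start: joints at [1.268, 0.615, -0.013, 1.423, 0.008, 1.103, -0.04], TCP at [0.177, -0.625, 0.304] pointing down, gripper open.
Joint ranges: [-3.12, 3.12], [-0.3, 2.06], [-1.34, 1.32], [0.26, 2.42], [-1.36, 4.5], [0.01, 1.98], [-2.84, 2.84]. Speed limits (rad/s): [2.79, 2.79, 3.14, 3.14, 3.14, 3.14, 3.14].

INTERFACE

Orientations are given as a 3x3 rotation matrix whose columns are the frame's x, y, z axes.
In Python, from plant import robot, vision, spotter gives the robot as it stands. The module is installed in compiled form; this text tells all that it offers.
- The arm moves only by the tool jog_arm, never from a script. Its argument "deltas" is text: rows parted by semicolons, each of 5 numbers parted by spaces: the shift along the tool's x, y, z in cm, then the turn about the tool's z in rad, then the opening, from -1 (shut) to 1 (fully open), so that 0 is half open. In form: tx ty tz spin grip; .... A call has 1 to 20 rows; each row shifts and turns the commanded pose from where the row before left it, along the tool's axes as they then stand; what a row does not reach is not made up. A row lasts 1/8 s, in which the tool goes at most 62.5 mm and 10.7 degrees, less where a joint would pass 70% of its speed; a pose out of reach is approached as far as the arm can. A call is refused whole if a number of a shift passes 6.25 or a number of a turn 0.188, either way. A call with a gripper value outside its range is refused whole. The fingers move at their own pace and stop on an object; "newtons" is the grip in N (left out, the last holds). Time passes only in rows, so rows that do not move let the fingers close. It gives the time, the measured TCP pose, the force and the opening at its end, in the units of the state.
- robot.get_obs(): the state, without advancing time (a new reading comes with each control period).
- vision.get_image(name): name is "side" or "top" or "wrist"; returns (picture, depth): 420x560x3 uint8, red, green, blue; 420x560 float32, m along the optical axis (not along the pixel's ray), 0 where there is no reading.
- vision.get_calibration(name): a dict with "fx", "fy", "cx", "cy" (pixels), "D" ([k1, k2, p1, p2, k3] as OpenCV has them; the pictures are not rectified), "R" (3x3) and "t" (3): a world point X has camera coordinates R X + t. Camera axes: x right, y down, z forward; pixel columns grow to the right and rows downward; lengths in m; the calibration is good to about 2 mm. A picture is of the moment at which its call begins: read the wrist's pose just before it. get_calibration takes no time and is no camera call; for the wrist camera it gives the pose at the moment of the call.
- robot.job_done(): hands the job in, once; it reports no verdict.
Trained networks look in the newest picture that a camera, given by its name, has taken for a name from the list of things; names that differ only in an ending like _2 or _b are one class to them, and where a whole thing is asked for, a point or a joint stands for the part that bears it (a point fixed in the world has none). Each returns a list of dicts, best first, with "conf" (0 to 1); they miss things now and then, are a little off and sometimes report something else, mostly with a low value. They report only what shows in the picture. A call takes as long as a camera call.
- spotter.trace(thing, camera): "mask" (420x560 bool, what is visible of it) and "centre" ([row, column] in pixels, amid what is visible of it).
The state is a dict: "time": time; "joint_pos": joint angles; "qd": joint speeds; "joint_torque": joint torques, N m; "tcp_pos": TCP position; "ee_rot": TCP orientation; "contact_force": force on the tool from outside, world axes, zero at the start; "ft_torque": the same for the moment, N m; "grip_width": finger opening in m.
Only numpy, scipy, OpenCV 4.12 (cv2) and the standard library are available. Lean on these libraries where they do the work, as an engineer would, in place of code of your own. Each camera call takes 0.05 s, during which the arm holds its last target. There are 200 camera calls.

TASK

Lock up the bench store: roll its slatted shutter down until it is fully home, then swing the big snap hook on the shutter over and press it down onto the steel eye in front until the sprung gate snaps shut behind the eye's bar. Prove the catch with a firm upward pull of about 15 N on the hook's handle, never loading the eye with more than 60 N, then let go; leave the other things on the bench where they are.

Things in the scene. Friction and masses are not known exactly. Their poses are not given: they have to be found in the camera images.
- store: Fixed grey bench store, 320 mm wide, 220 mm tall, with a slatted wooden shutter on a circular track. Origin: on the bench, straight below the track's axis. x points to its back (the front faces -x), y along its width, z up. The track's axis runs along y at 75 mm height; the slats' outer face lies at 134 mm radius. A 12 mm thick sill in front, 170 mm wide, ends at x = -345 mm and carries the eye.
- shutter (a joint): Roll of the shutter about the track's axis, rad: 0 is fully shut (hard stop, the grab rail at the front at 75 mm height), growing to 1.25 as the rail rises along the circle towards the top of the store. It stays where it is left; about 2 to 9 N at the rail moves it.
- rail_a (a point): Point on the shutter's aluminium grab rail, 105 mm from its middle towards the store's +y; centre of the rail's section. The rail is a 320 mm long bar along the store's y at the shutter's lower edge, 147 mm from the track's axis; its section is 26 mm radially by 14 mm along the track, standing 26 mm proud of the slats.
- rail_b (a point): The same, 105 mm towards the store's -y.
- hook: Steel snap hook, 165 mm long, of 12 mm round bar, hinged on the middle of the grab rail about the store's y. Origin: on the hinge pin, 165 mm from the track's axis. -x points along the shank to the hook's end, z out of its back: when it lies level, pointing forward from the store, z is up and the mouth faces down. The hinge is stiff and holds any angle; 1 to 3 N at the handle swings it.
- hook_end (a point): End of the hook's nose (x = -166, z = -36 mm of the hook), flared outward. Inside the hook the back's inner face is at z = +24 mm and the nose's inner face at x = -151 mm. With the shutter shut the hook turns from 0.15 rad below level to 1.45 rad above (parked nearly upright, mouth outward, handle towards the slats). It meets the eye only with the shutter shut.
- handle (a point): Centre of the black T-handle on the hook's back, at x = -135, z = +66 mm of the hook: a round bar 70 mm long along the store's y, 14 mm thick, 23 mm clear of the hook's back, on a 10 mm stem at its middle. Fit to be pushed, pressed or gripped across its 14 mm.
- gate: The hook's sprung gate: an 8 mm metal rod across the hook's mouth, 40 mm from pivot to tip. Origin: its pivot, at x = -108, z = -30 mm of the hook. It turns only inward (towards the hook's back) and springs shut; pressing the eye's bar past it takes about 6 to 12 N at the handle, then it snaps shut behind the bar.
- gate_tip (a point): Centre of the gate's rounded free end. With the gate shut it stands at x = -145.6, z = -16.3 mm of the hook; z is greater while the gate is pushed in. The gate snaps shut behind the bar once the bar's centre has come to z = +9 mm of the hook; the back meets the bar at +18 mm.
- eye: Fixed rigid steel eye on the store's sill, an upright staple of 12 mm round bar, 62 mm wide between the leg centres, 81 mm tall. Origin: centre of its level top bar, which runs along the store's y at x = -305 mm, 75 mm above the bench.
- eye_bar (a point): Centre of the eye's top bar (same point as the eye's origin). With the hook clipped on, it lies inside the hook at about x = -140, z between -8 and +18 mm of the hook.
- hub_in: Bystander: aluminium hub standing inside the store, 100 mm tall, 60 mm wide. Origin: centre of its foot.
- plate_in: Bystander: steel press plate lying inside the store, 90 x 60 x 20 mm. Origin: centre of its underside.
- hub: Bystander: aluminium hub standing beside the sill, 100 mm tall, 60 mm wide. Origin: centre of its foot.
- sleeve: Bystander: white plastic sleeve standing beside the sill, 40 mm wide, 65 mm tall. Origin: centre of its foot.
- bin: Bystander: red open parts bin, 170 x 100 x 75 mm. Origin: centre of its underside.
- block: Bystander: dark steel block, 100 x 70 x 50 mm. Origin: centre of its underside.
- wrench: Bystander: wrench lying on the bench, 190 mm long.

How it is judged:
On the way, in this order (a step that is already met when the one before it is completed fails the run):
1. the shutter is rolled fully home with the hook not yet clipped (value of joint shutter below 0.05 rad and not (x of eye_bar in the frame of hook between -0.152 and -0.122 m and z of eye_bar in the frame of hook between -0.014 and 0.024 m and z of gate_tip in the frame of hook below -0.0125 m)), for 0.2 s.
2. the hook is on the eye and its gate has snapped shut behind the bar (value of joint shutter below 0.05 rad and x of eye_bar in the frame of hook between -0.152 and -0.122 m and z of eye_bar in the frame of hook between -0.014 and 0.024 m and z of gate_tip in the frame of hook below -0.0125 m), for 0.2 s.
3. the hook is pulled up so that the shut gate bears on the eye's bar with more than 5 N (all of step 2 and contact force between gate and eye above 5 N), for 0.2 s.
At the end, for the whole second after the job is handed in: the shutter is within 0.05 rad of fully shut; the eye's bar lies inside the snap hook (bar centre at x -152 to -122 mm, z -14 to +24 mm of the hook) with the gate shut behind it (gate tip below z = -12.5 mm of the hook); the hook is at rest (all of step 2 and linear speed of hook below 0.02 m/s); the robot touches nothing.
It fails at once if the hook or its gate loads the eye with more than 60 N (contact force between hook and eye above 60 N).
It fails at once if a bystander is moved more than 30 mm (distance of any of hub_in, plate_in, hub, sleeve, bin, block, wrench from where it was at the start of the episode above 0.03 m).
It also fails if it takes over 67 s, if anything falls off the work surface, if the arm or the gripper's body presses on something with over 40 N, if the wrist force passes 120 N, or if a joint passes its speed limit or range.

## Working session

There is one attempt and no reset: what is moved stays moved. The work goes in short steps, Python scripts to look and compute and a tool call to move; the robot and the scene stay as the last step left them, time stands still between calls to the robot, and variables do not carry over. Pictures are saved under pics/ and viewed, about 8 in all and at most 12, crops included, and the job is handed in when it is done.

Besides the shell and the picture viewer there is one more tool, called after "Request:" as a command line: name --argument value ..., lists and objects as JSON in quotes. jog_arm: Moves the arm, as the interface text tells. Its arguments: {"type":"object","properties":{"deltas":{"type":"string"},"newtons":{"type":"number"}},"required":["deltas"]}

```bash
mkdir -p pics; cat > h.py <<'E'
import numpy as np, cv2
from plant import robot, vision, spotter
def cal(n):
    c=vision.get_calibration(n);K=np.array([[c['fx'],0,c['cx']],[0,c['fy'],c['cy']],[0,0,1.]])
    return K,np.array(c['D'],float),np.array(c['R']),np.array(c['t']).ravel()
def world(n,rc,depth):
    K,D,R,t=cal(n);rc=np.atleast_2d(rc).astype(float)
    uv=cv2.undistortPoints(rc[:,::-1].reshape(-1,1,2).copy(),K,D).reshape(-1,2)
    z=np.asarray(depth).reshape(-1,1)
    return (np.c_[uv,np.ones(len(uv))]*z-t)@R
def pix(n,X):
    K,D,R,t=cal(n);return cv2.projectPoints(np.atleast_2d(np.array(X,float)),cv2.Rodrigues(R)[0],t,K,D)[0].reshape(-1,2)
def masked(n,thing,d):
    L=spotter.trace(thing,n)
    if not L: return None
    m=L[0]['mask']&(d>0);rc=np.argwhere(m)
    return L[0]['conf'],L[0]['centre'],world(n,rc,d[m])
def save(p,im): cv2.imwrite('pics/'+p,im[:,:,::-1])
np.set_printoptions(precision=3,suppress=True)
E
python3 - <<'E'
from h import *
o=robot.get_obs();print(o['tcp_pos'],o['ee_rot'],o['contact_force'],o['time'])
ims=[]
for n in('side','top'):
    im,d=vision.get_image(n);ims.append(im)
    K,D,R,t=cal(n);print(n,'cam at',-R.T@t)
    for th in('store','rail_a','hook','handle','eye','gate'):
        r=masked(n,th,d)
        if r: print(n,th,round(r[0],2),np.array(r[1]),len(r[2]),'med',np.median(r[2],0),'lo',np.percentile(r[2],3,0),'hi',np.percentile(r[2],97,0))
for n,i in zip(('side','top'),ims): save(n+'1.png',i)
E
```

```text
[ 0.177 -0.625  0.303] [[ 0.962  0.272 -0.001]
 [ 0.272 -0.962  0.003]
 [-0.    -0.003 -1.   ]] [-0.17   0.343 -0.227] 0.0
side cam at [ 0.407 -0.302  1.139]
side store 0.92 [337.5 331.2] 27053 med [ 0.544 -0.178  0.19 ] lo [ 0.405 -0.313  0.008] hi [0.73  0.081 0.274]
side rail_a 0.82 [328.4 320.9] 13335 med [ 0.537 -0.158  0.2  ] lo [ 0.411 -0.257  0.155] hi [ 0.701 -0.054  0.299]
side hook 0.83 [301.4 312.4] 1111 med [ 0.536 -0.113  0.296] lo [ 0.516 -0.171  0.012] hi [ 0.585 -0.028  0.34 ]
side handle 0.64 [301.4 314.5] 1110 med [ 0.537 -0.115  0.296] lo [ 0.516 -0.171  0.168] hi [ 0.585 -0.067  0.34 ]
side eye 0.92 [271.2 241.2] 657 med [0.457 0.073 0.016] lo [0.416 0.051 0.011] hi [0.5   0.095 0.08 ]
side gate 0.38 [282.6 291.1] 63 med [ 0.518 -0.071  0.287] lo [ 0.51  -0.083  0.279] hi [ 0.523 -0.063  0.315]
top cam at [0.428 0.132 1.157]
top store 0.56 [223.4 409.2] 20416 med [ 0.532 -0.135  0.178] lo [ 0.403 -0.311  0.009] hi [0.713 0.091 0.218]
top rail_a 0.93 [212.4 418.8] 10053 med [ 0.547 -0.151  0.196] lo [ 0.41  -0.258  0.068] hi [ 0.703 -0.052  0.298]
top hook 0.68 [212.7 421.5] 656 med [ 0.54  -0.135  0.298] lo [ 0.516 -0.182  0.174] hi [ 0.589 -0.064  0.343]
top handle 0.83 [212.5 418.5] 642 med [ 0.539 -0.133  0.298] lo [ 0.516 -0.172  0.174] hi [ 0.588 -0.064  0.343]
top eye 0.65 [263.  317.1] 487 med [0.458 0.08  0.017] lo [0.416 0.053 0.012] hi [0.5   0.103 0.082]
```

View pics/side1.png

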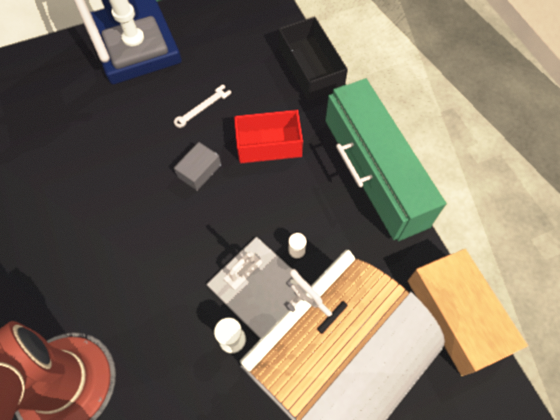

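View pics/top1.png

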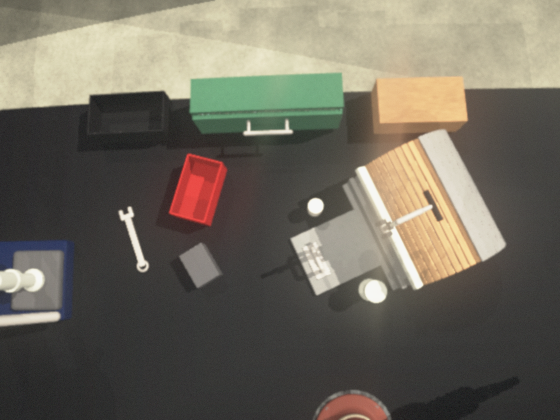

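Side and top views: the store stands at right with its front towards +y. The rail is the white strip (top view, 362,170 to 417,287), the hook is parked at about (405,215) with its black handle at (433,205), and the eye is on the sill near (313,258). I'll fit the store pose next.

```bash
cat > fit.py <<'E'
from h import *
from scipy.optimize import least_squares
S=[];E=[];H=[];HK=[]
for n in('side','top'):
    im,d=vision.get_image(n)
    S.append(masked(n,'shutter',d)[2]);e=masked(n,'eye',d)[2];E.append(e[(e[:,2]>.07)&(e[:,2]<.09)])
    HK.append(masked(n,'hook',d)[2])
    m=spotter.trace('handle',n)[0]['mask']
    dark=m&(im.max(2)<70)&(d>0);H.append(world(n,np.argwhere(dark),d[dark]))
for n,e,s,h in zip(('side','top'),E,S,H): print(n,len(e),e.mean(0),'handle dark',len(h),h.mean(0) if len(h) else 0,np.ptp(h,0) if len(h) else 0)
P=np.vstack(S)
def res(p,Q):
    a=np.array([np.cos(p[0]),np.sin(p[0])]);u=(Q[:,:2]@a)-p[1]
    return np.hypot(u,Q[:,2]-.075)-.134
f=least_squares(res,[-1.14,.586*.42+.2*.91],args=(P,),loss='soft_l1',f_scale=.003)
p=f.x;r=res(p,P);print('yaw',p,'inlier',np.mean(abs(r)<.004),len(P))
a=np.array([np.cos(p[0]),np.sin(p[0])]);b=np.array([-a[1],a[0]])
Ev=np.vstack(E);eb=Ev.mean(0);print('eye u rel',eb[:2]@a-p[1],'v',eb[:2]@b,np.percentile(Ev[:,:2]@b,[2,98]))
k=(r>.018)&(r<.035);R=P[k]
u=R[:,:2]@a-p[1];v=R[:,:2]@b;th=np.arctan2(R[:,2]-.075,-u)
print('rail n',k.sum(),'v',np.percentile(v,[1,99]),'theta',np.percentile(th,[2,25,50,75,98]))
v0=eb[:2]@b; org=a*p[1]+b*v0;print('origin',org,'xax',a)
for h in H:
    if len(h): print('handle store', h[:,:2].mean(0)@a-p[1], h[:,:2].mean(0)@b-v0, h[:,2].mean())
np.savez('store.npz',a=a,b=b,o=org)
E
python3 fit.py
```

```text
Traceback (most recent call last):
  File "fit.py", line 9, in <module>
    dark=m&(im.max(2)<70)&(d>0);H.append(world(n,np.argwhere(dark),d[dark]))
                                         ~~~~~^^^^^^^^^^^^^^^^^^^^^^^^^^^^^
  File "h.py", line 8, in world
    uv=cv2.undistortPoints(rc[:,::-1].reshape(-1,1,2).copy(),K,D).reshape(-1,2)
       ~~~~~~~~~~~~~~~~~~~^^^^^^^^^^^^^^^^^^^^^^^^^^^^^^^^^^^^^^^
cv2.error: OpenCV(4.12.0) /io/opencv/modules/calib3d/src/undistort.dispatch.cpp:347: error: (-215:Assertion failed) CV_IS_MAT(_src) && CV_IS_MAT(_dst) && (_src->rows == 1 || _src->cols == 1) && (_dst->rows == 1 || _dst->cols == 1) && _src->cols + _src->rows - 1 == _dst->rows + _dst->cols - 1 && (CV_MAT_TYPE(_src->type) == CV_32FC2 || CV_MAT_TYPE(_src->type) == CV_64FC2) && (CV_MAT_TYPE(_dst->type) == CV_32FC2 || CV_MAT_TYPE(_dst->type) == CV_64FC2) in function 'cvUndistortPointsInternal'
```

```bash
sed -i "s/m=spotter.trace('handle',n)\[0\]\['mask'\]/m=cv2.dilate(spotter.trace('handle',n)[0]['mask'].astype(np.uint8),np.ones((25,25)))>0/; s/dark=m&(im.max(2)<70)&(d>0)/W=world(n,np.argwhere(d>=0),d.ravel()); dark=m\&(im.max(2)<75)\&(d>0)\&(W[:,2].reshape(d.shape)>.15)/" fit.py
python3 fit.py
```

```text
Traceback (most recent call last):
  File "fit.py", line 9, in <module>
    W=world(n,np.argwhere(d>=0),d.ravel()); dark=m&(im.max(2)<75)&(d>0)&(W[:,2].reshape(d.shape)>.15);H.append(world(n,np.argwhere(dark),d[dark]))
                                                                                                               ~~~~~^^^^^^^^^^^^^^^^^^^^^^^^^^^^^
  File "h.py", line 8, in world
    uv=cv2.undistortPoints(rc[:,::-1].reshape(-1,1,2).copy(),K,D).reshape(-1,2)
       ~~~~~~~~~~~~~~~~~~~^^^^^^^^^^^^^^^^^^^^^^^^^^^^^^^^^^^^^^^
cv2.error: OpenCV(4.12.0) /io/opencv/modules/calib3d/src/undistort.dispatch.cpp:347: error: (-215:Assertion failed) CV_IS_MAT(_src) && CV_IS_MAT(_dst) && (_src->rows == 1 || _src->cols == 1) && (_dst->rows == 1 || _dst->cols == 1) && _src->cols + _src->rows - 1 == _dst->rows + _dst->cols - 1 && (CV_MAT_TYPE(_src->type) == CV_32FC2 || CV_MAT_TYPE(_src->type) == CV_64FC2) && (CV_MAT_TYPE(_dst->type) == CV_32FC2 || CV_MAT_TYPE(_dst->type) == CV_64FC2) in function 'cvUndistortPointsInternal'
```

```bash
sed -i "s/;H.append(world(n,np.argwhere(dark),d\[dark\]))/;H.append(world(n,np.argwhere(dark),d[dark]) if dark.any() else np.zeros((0,3)));print('dark',(m\&(im.max(2)<75)).sum(),(m\&(im.max(2)<75)\&(d>0)).sum(), m.sum())/" fit.py
cat >> fit.py <<'E'
for h in HK:
    u=h[:,:2]@a-p[1];v=h[:,:2]@b-v0;z=h[:,2]
    for lo in np.arange(.16,.36,.02):
        k=(z>lo)&(z<lo+.02)
        if k.sum()>5: print(round(lo,2),k.sum(),'u',np.percentile(u[k],[5,50,95]),'v',np.percentile(v[k],[5,50,95]),'z',np.median(z[k]))
    print()
E
python3 fit.py
```

```text
dark 668 666 4744
dark 0 0 3859
side 131 [0.457 0.075 0.077] handle dark 200 [ 0.556 -0.159  0.297] [0.062 0.033 0.008]
top 119 [0.459 0.079 0.078] handle dark 0 0 0
yaw [-1.171  0.408] inlier 0.6844387978620871 22826
eye u rel -0.3004137269299581 v 0.45205796553398714 [0.42  0.485]
rail n 1239 v [0.299 0.606] theta [0.589 0.629 0.654 0.667 0.688]
origin [ 0.575 -0.199] xax [ 0.389 -0.921]
handle store -0.04444675728181158 -0.001833988012741039 0.29748113360167516
0.16 64 u [-0.138 -0.125 -0.088] v [-0.01   0.007  0.045] z 0.17271532233463605
0.18 36 u [-0.133 -0.062 -0.044] v [-0.018 -0.002  0.063] z 0.19312002079950052
0.2 17 u [-0.128 -0.122 -0.044] v [-0.007 -0.005  0.053] z 0.2097190389626857
0.22 12 u [-0.126 -0.12  -0.115] v [-0.006 -0.005 -0.002] z 0.23111035791921883
0.24 36 u [-0.123 -0.117 -0.11 ] v [-0.006 -0.004  0.005] z 0.25762709355597
0.26 152 u [-0.136 -0.111 -0.089] v [-0.006 -0.002  0.004] z 0.26897412475051197
0.28 433 u [-0.143 -0.047 -0.039] v [-0.032 -0.002  0.029] z 0.2964851158865376
0.3 71 u [-0.131 -0.076 -0.044] v [-0.01  -0.003  0.01 ] z 0.3094946656022141
0.32 235 u [-0.133 -0.108 -0.082] v [-0.006 -0.002  0.004] z 0.3284734148851398
0.34 34 u [-0.144 -0.138 -0.133] v [-0.005 -0.001  0.003] z 0.3421254617037972

0.16 23 u [-0.14  -0.136 -0.126] v [-0.006  0.003  0.01 ] z 0.17548259821266524
0.18 19 u [-0.136 -0.134 -0.131] v [-0.005  0.001  0.007] z 0.19114330337624147
0.28 254 u [-0.148 -0.05  -0.041] v [-0.028  0.     0.03 ] z 0.2969664528356166
0.3 49 u [-0.137 -0.05  -0.043] v [-0.021  0.003  0.029] z 0.30086310620589246
0.32 126 u [-0.13  -0.107 -0.085] v [-0.004  0.001  0.006] z 0.3298353969295259
0.34 33 u [-0.145 -0.141 -0.134] v [-0.004  0.001  0.005] z 0.343373311219412
```

```bash
cat >> fit.py <<'E'
c=R[:,:2].mean(0);w=np.linalg.svd(R[:,:2]-c)[2][0];print('rail dir',w*np.sign(w[0]),'vs b',b, 'rail top',np.median(R[:,2]))
for n in('side','top'):
    im,d=vision.get_image(n)
    for t in('hub','sleeve'):
        q=masked(n,t,d)
        if q:
            x=q[2];x=x[x[:,2]>.05];m=np.median(x,0);print(n,t,round(q[0],2),m,'store uv',(m[:2]-org)@a,(m[:2]-org)@b)
E
python3 fit.py | tail -5
cat > go.py <<'E'
# usage: go.py u v ztip yawflag(+1: tool y=+store y) -> rows
from h import *; import sys
s=np.load('store.npz');a,b,o=s['a'],s['b'],s['o']
ob=robot.get_obs();p=np.array(ob['tcp_pos']);R=np.array(ob['ee_rot'])
for wp in sys.argv[1:]:
    f=wp.split(',');u,v,z=map(float,f[:3]);T=np.r_[o+a*u+b*v,z+.073]
    d=T-p;yaw=np.arctan2(R[1,0],R[0,0]);ty=np.arctan2(-a[1],-a[0])if len(f)<4 else float(f[3])
    spin=-((ty-yaw+np.pi)%(2*np.pi)-np.pi)
    n=int(max(np.ceil(np.linalg.norm(d)/.05),np.ceil(abs(spin)/.17),1))
    for i in range(n):
        y=-(yaw-spin*(i+0)/n) ; y=-y
        X=np.array([np.cos(y),np.sin(y),0]);Z=np.array([0,0,-1.]);Y=np.cross(Z,X)
        s_=d/n*100;print('%.1f %.1f %.1f %.3f'%(s_@X,s_@Y,s_@Z,spin/n),end='; ')
    print(' ->',T);p=T;c,s2=np.cos(ty),np.sin(ty);R=np.array([[c,s2,0],[s2,-c,0],[0,0,-1.]])
E
python3 go.py 0.09,0,0.31 -0.125,0.105,0.30 -0.125,0.105,0.19
```

```text
rail dir [0.92  0.393] vs b [0.92  0.393] rail top 0.16939388581250728
side hub 0.94 [ 0.375 -0.065  0.099] store uv -0.20148402238506605 -0.1318997693695704
side sleeve 0.83 [0.6   0.074 0.063] store uv -0.24118680478434654 0.1297832022152945
top hub 0.7 [0.46  0.079 0.079] store uv -0.3014850028083416 0.002711178649922749
top sleeve 0.68 [0.6   0.078 0.065] store uv -0.24518881390516542 0.1317171828306572
4.3 -1.8 -0.7 -0.142; 4.5 -1.2 -0.7 -0.142; 4.6 -0.5 -0.7 -0.142; 4.6 0.1 -0.7 -0.142; 4.5 0.8 -0.7 -0.142; 4.4 1.4 -0.7 -0.142; 4.1 2.0 -0.7 -0.142; 3.8 2.6 -0.7 -0.142; 3.4 3.1 -0.7 -0.142; 2.9 3.6 -0.7 -0.142; 2.4 3.9 -0.7 -0.142; 1.8 4.2 -0.7 -0.142;  -> [ 0.611 -0.282  0.383]
4.3 2.1 0.2 -0.000; 4.3 2.1 0.2 -0.000; 4.3 2.1 0.2 -0.000; 4.3 2.1 0.2 -0.000; 4.3 2.1 0.2 -0.000;  -> [ 0.623 -0.043  0.373]
0.0 0.0 3.7 -0.000; 0.0 0.0 3.7 -0.000; 0.0 0.0 3.7 -0.000;  -> [ 0.623 -0.043  0.263]
```

Request:
jog_arm --deltas "4.3 -1.8 -1.5 -0.142 -1; 4.5 -1.2 -1.5 -0.142 -1; 4.6 -0.5 -1.5 -0.142 -1; 4.6 0.1 -1.5 -0.142 -1; 4.5 0.8 -1 -0.142 -1; 4.4 1.4 -1 -0.142 -1; 4.1 2.0 0 -0.142 -1; 3.8 2.6 0 -0.142 -1; 3.4 3.1 0 -0.142 -1; 2.9 3.6 0 -0.142 -1; 2.4 3.9 0 -0.142 -1; 1.8 4.2 0 -0.142 -1; 4.3 2.1 0 0 -1; 4.3 2.1 0 0 -1; 4.3 2.1 0 0 -1; 4.3 2.1 0 0 -1; 4.3 2.1 0 0 -1; 0 0 0 0 -1"

```text
time: 5.0
tcp_pos: [0.6199, -0.0355, 0.3846]
ee_rot: [[-0.407, 0.914, 0.001], [0.914, 0.407, 0.004], [0.003, 0.002, -1.0]]
contact_force: [0.4, -1.1, -0.2]
grip_width: 0.0001
```

```bash
python3 go.py -0.122,0.105,0.185 -0.145,.105,.115 -.154,.105,.078; python3 -c "
from h import *
o=robot.get_obs();print(o['ee_rot'],o['contact_force'],o['joint_pos'],o['time'])"
```

```text
-0.4 -0.0 4.2 0.005; -0.4 -0.0 4.2 0.005; -0.4 -0.0 4.2 0.005;  -> [ 0.624 -0.045  0.258]
1.2 -0.0 3.5 -0.000; 1.2 -0.0 3.5 -0.000;  -> [ 0.615 -0.024  0.188]
0.9 0.0 3.7 -0.000;  -> [ 0.612 -0.016  0.151]
[[-0.407  0.914  0.001]
 [ 0.914  0.407  0.004]
 [ 0.003  0.002 -1.   ]] [ 0.367 -1.132 -0.175] [ 0.317  0.549 -0.513  1.376  0.266  1.284  0.212] 5.0
```

Request:
jog_arm --deltas "-0.4 0 4.2 0 -1; -0.4 0 4.2 0 -1; -0.4 0 4.2 0 -1; 0.3 0 1 0 -1; 0.5 0 1 0 -1; 0.5 0 1 0 -1; 0.4 0 1 0 -1; 0.4 0 1 0 -1; 0.4 0 1 0 -1; 0.3 0 1 0 -1; 0.2 0 1 0 -1"

```text
time: 6.38
tcp_pos: [0.6133, -0.0245, 0.1772]
ee_rot: [[-0.398, 0.917, 0.001], [0.917, 0.398, 0.001], [0.001, 0.001, -1.0]]
contact_force: [-0.7, 0.2, 1.2]
grip_width: 0.0
```

Request:
jog_arm --deltas "0.2 0 0.5 0 -1; 0.1 0 0.5 0 -1; 0.1 0 0.5 0 -1; 0 0 0.5 0 -1; 0 0 0.2 0 -1; 0 0 0.1 0 -1; 0 0 0 0 -1"

```text
time: 7.25
tcp_pos: [0.6116, -0.0218, 0.155]
ee_rot: [[-0.398, 0.918, 0.0], [0.918, 0.398, 0.0], [-0.0, 0.0, -1.0]]
contact_force: [-0.6, 0.1, 0.4]
grip_width: 0.0002
```

```bash
python3 - <<'E'
from h import *
s=np.load('store.npz');a,b,o=s['a'],s['b'],s['o'];ob=robot.get_obs()
t=np.array(ob['tcp_pos']);print('tip u',(t[:2]-o)@a,'z',t[2]-.073,ob['contact_force'])
im,d=vision.get_image('top');save('top2.png',im[100:320,250:540].repeat(2,0).repeat(2,1))
P=masked('top','shutter',d)[2];u=(P[:,:2]-o)@a;v=(P[:,:2]-o)@b;r=np.hypot(u,P[:,2]-.075);k=(r>.15)&(r<.166)
print(k.sum(),np.percentile(P[k],[5,50,95],axis=0),np.percentile(np.arctan2(P[k,2]-.075,-u[k]),[5,50,95]))
E
```

```text
tip u -0.14870043167172992 z 0.08204892357463016 [-0.564  0.141  0.411]
350 [[ 0.384 -0.113  0.076]
 [ 0.49  -0.068  0.082]
 [ 0.648 -0.001  0.086]] [0.004 0.046 0.07 ]
```

View pics/top2.png

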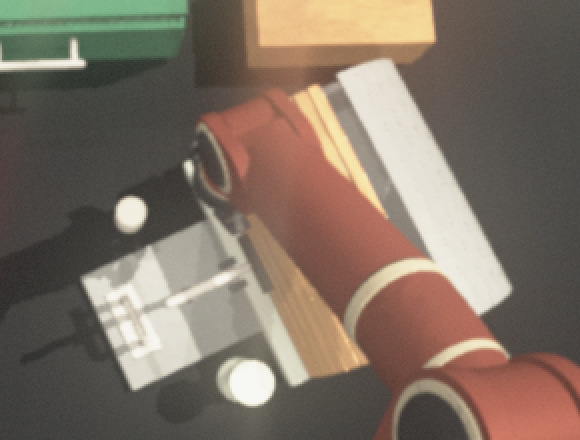

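The shutter looks down: the rail's top is at about 82 mm, and the hook leans forward from about (240,270) to (170,300) in the crop. I'll press for the hard stop, then lift off and measure the hook.

Request:
jog_arm --deltas "0 0 0.2 0 -1; 0 0 0.2 0 -1; 0 0 0.2 0 -1; 0 0 0 0 -1; 0 0 0 0 -1"

```text
time: 7.98
tcp_pos: [0.6117, -0.0216, 0.1545]
ee_rot: [[-0.397, 0.918, 0.002], [0.918, 0.397, -0.002], [-0.003, 0.001, -1.0]]
contact_force: [-8.9, -1.5, 28.1]
grip_width: -0.0
```

Request:
jog_arm --deltas "0 0 -1 0 -1; 0 0 -5 0 -1; 0 0 -5 0 -1; 0 0 -5 0 -1; 0 5 -4 0 -1; 0 5 0 0 -1; 0 0 0 0 -1"

```text
time: 8.85
tcp_pos: [0.7035, 0.0202, 0.3461]
ee_rot: [[-0.401, 0.916, -0.001], [0.916, 0.401, 0.003], [0.003, 0.0, -1.0]]
contact_force: [-0.8, 0.5, -0.3]
grip_width: -0.0002
```

```bash
cat > hk.py <<'E'
from h import *; import sys
s=np.load('store.npz');a,b,o=s['a'],s['b'],s['o'];ob=robot.get_obs()
t=np.array(ob['tcp_pos']);print('tip uvz',(t[:2]-o)@a,(t[:2]-o)@b,t[2]-.073,ob['contact_force'],ob['time'])
for n in sys.argv[2:]:
    im,d=vision.get_image(n);save(sys.argv[1]+n+'.png',im)
    for th in('handle','gate'):
        q=masked(n,th,d)
        if not q: print(n,th,'none');continue
        P=q[2];u=(P[:,:2]-o)@a;v=(P[:,:2]-o)@b;z=P[:,2];k=(z>.1)&(abs(v)<.045)
        print(n,th,round(q[0],2),k.sum())
        if th=='handle':
            for lo in np.arange(.1,.3,.02):
                j=k&(z>lo)&(z<=lo+.02)
                if j.sum()>5: print(' z%.3f n%d u'%(np.median(z[j]),j.sum()),np.percentile(u[j],[5,50,95]),'v',np.percentile(v[j],[5,50,95]))
E
python3 hk.py a top side wrist
```

```text
tip uvz -0.15118692906549525 0.20380040723823578 0.27311491909952224 [-0.824  0.473 -0.275] 8.85
top handle 0.66 458
 z0.107 n19 u [-0.128 -0.127 -0.125] v [-0.021  0.02   0.035]
 z0.164 n9 u [-0.242 -0.237 -0.233] v [-0.006 -0.004  0.01 ]
 z0.215 n110 u [-0.269 -0.248 -0.186] v [-0.004  0.002  0.007]
 z0.230 n319 u [-0.228 -0.167 -0.157] v [-0.027  0.001  0.029]
top gate none
side handle 0.68 730
 z0.104 n26 u [-0.175 -0.171 -0.166] v [-0.005 -0.001  0.004]
 z0.137 n6 u [-0.194 -0.188 -0.187] v [-0.006 -0.005  0.002]
 z0.156 n93 u [-0.229 -0.21  -0.188] v [-0.006 -0.003  0.004]
 z0.164 n51 u [-0.237 -0.23  -0.191] v [-0.007 -0.002  0.004]
 z0.192 n28 u [-0.237 -0.184 -0.179] v [-0.006 -0.004 -0.001]
 z0.214 n147 u [-0.263 -0.238 -0.18 ] v [-0.006 -0.002  0.004]
 z0.228 n379 u [-0.22  -0.162 -0.154] v [-0.03  -0.001  0.029]
side gate none
wrist handle 0.62 1619
 z0.110 n231 u [-0.185 -0.177 -0.17 ] v [0.001 0.006 0.007]
 z0.130 n252 u [-0.193 -0.186 -0.18 ] v [0.002 0.006 0.008]
 z0.156 n866 u [-0.236 -0.208 -0.191] v [0.002 0.006 0.01 ]
 z0.164 n263 u [-0.237 -0.197 -0.189] v [0.004 0.007 0.01 ]
 z0.220 n7 u [-0.162 -0.161 -0.159] v [0.035 0.036 0.036]
wrist gate 0.49 153
```

Shutter is on its hard stop. The handle is at u≈-0.164, z≈0.225, so the hook is about 1.1 rad above level, as the geometry predicts. I'll grip the handle off-centre, clear of its stem.

```bash
python3 go.py -.164,.024,.275,-2.741 -.164,.024,.206,-2.741
```

```text
0.2 -1.8 0.0 -0.156; 0.4 -1.7 0.0 -0.156; 0.7 -1.6 0.0 -0.156; 0.9 -1.5 0.0 -0.156; 1.2 -1.3 0.0 -0.156; 1.4 -1.1 0.0 -0.156; 1.5 -0.9 0.0 -0.156; 1.6 -0.7 0.0 -0.156; 1.7 -0.4 0.0 -0.156; 1.8 -0.1 0.0 -0.156;  -> [ 0.533 -0.039  0.348]
0.0 0.0 3.5 -0.000; 0.0 0.0 3.5 -0.000;  -> [ 0.533 -0.039  0.279]
```

Request:
jog_arm --deltas "0.2 -1.8 0 -0.156 -0.06; 0.4 -1.7 0 -0.156 -0.06; 0.7 -1.6 0 -0.156 -0.06; 0.9 -1.5 0 -0.156 -0.06; 1.2 -1.3 0 -0.156 -0.06; 1.4 -1.1 0 -0.156 -0.06; 1.5 -0.9 0 -0.156 -0.06; 1.6 -0.7 0 -0.156 -0.06; 1.7 -0.4 0 -0.156 -0.06; 1.8 -0.1 0 -0.156 -0.06; 0 0 0 0 -0.06; 0 0 0 0 -0.06"

```text
time: 10.8
tcp_pos: [0.5347, -0.0368, 0.3483]
ee_rot: [[-0.923, -0.385, 0.001], [-0.385, 0.923, 0.0], [-0.001, -0.0, -1.0]]
contact_force: [-0.4, 0.1, 0.2]
grip_width: 0.0403
```

```bash
python3 go.py -.164,.024,.206,-2.741; python3 hk.py b wrist; python3 - <<'E'
from h import *
s=np.load('store.npz');a,b,o=s['a'],s['b'],s['o'];ob=robot.get_obs();print(ob['joint_pos'],ob['grip_width'])
E
```

```text
0.1 -0.1 3.5 -0.003; 0.1 -0.1 3.5 -0.003;  -> [ 0.533 -0.039  0.279]
tip uvz -0.1651467762815185 0.026171682822422652 0.27532298391423227 [-0.423  0.058  0.217] 10.8
wrist handle 0.72 8614
 z0.112 n146 u [-0.182 -0.176 -0.172] v [-0.005 -0.002  0.004]
 z0.130 n203 u [-0.19  -0.185 -0.18 ] v [-0.005 -0.002  0.004]
 z0.158 n644 u [-0.229 -0.21  -0.191] v [-0.005 -0.002  0.006]
 z0.164 n686 u [-0.239 -0.231 -0.193] v [-0.008 -0.002  0.007]
 z0.192 n287 u [-0.239 -0.189 -0.181] v [-0.005 -0.003  0.001]
 z0.214 n1649 u [-0.268 -0.245 -0.184] v [-0.005 -0.002  0.005]
 z0.230 n4999 u [-0.226 -0.166 -0.156] v [-0.03  -0.001  0.028]
wrist gate 0.98 598
[ 0.627  0.54  -0.953  1.672  0.471  1.178  1.524] 0.040354111267381754
```

View pics/bwrist.png

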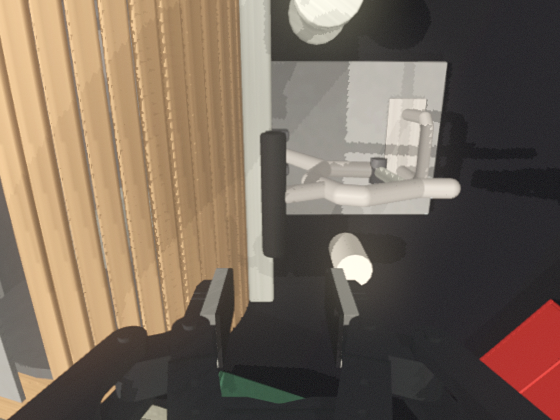

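The wrist view shows the T-handle (273, 130–257) centred between the open fingers (215 and 345), clear of the hook's shank. I'll descend and grip.

Request:
jog_arm --deltas "0.1 0 3.0 0 -0.06; 0.1 -0.1 3.0 0 -0.06; 0 0 0.9 0 -0.06; 0 0 0 0 -1; 0 0 0 0 -1; 0 0 0 0 -1; 0 0 0 0 -1" --newtons 35

```text
time: 11.82
tcp_pos: [0.5334, -0.0381, 0.2799]
ee_rot: [[-0.922, -0.388, 0.002], [-0.388, 0.922, 0.0], [-0.002, -0.001, -1.0]]
contact_force: [0.3, 0.8, 0.3]
grip_width: 0.0128
```

Request:
jog_arm --deltas "0 0.7 0 0 -1; 0 0.8 0.1 0 -1; 0 0.7 0.1 0 -1; 0 0.8 0.1 0 -1; 0 0.7 0.2 0 -1; 0 0.75 0.2 0 -1; 0 0.7 0.25 0 -1; 0 0.7 0.25 0 -1; 0 0.7 0.3 0 -1; 0 0.65 0.4 0 -1; 0 0.65 0.4 0 -1; 0 0.6 0.4 0 -1; 0 0 0 0 -1"

```text
time: 13.45
tcp_pos: [0.4997, 0.0405, 0.2513]
ee_rot: [[-0.921, -0.389, -0.0], [-0.389, 0.921, 0.002], [-0.001, 0.002, -1.0]]
contact_force: [5.5, 2.1, -2.2]
grip_width: 0.0126
```

Request:
jog_arm --deltas "0 0.6 0.45 0 -1; 0 0.6 0.45 0 -1; 0 0.55 0.5 0 -1; 0 0.55 0.5 0 -1; 0 0.5 0.55 0 -1; 0 0.5 0.55 0 -1; 0 0 0 0 -1"

```text
time: 14.32
tcp_pos: [0.4872, 0.0693, 0.2217]
ee_rot: [[-0.922, -0.387, -0.0], [-0.387, 0.922, -0.002], [0.001, -0.002, -1.0]]
contact_force: [4.8, -2.0, 4.1]
grip_width: 0.0128
```

```bash
python3 hk.py c side; python3 - <<'E'
import cv2
i=cv2.imread('pics/cside.png');cv2.imwrite('pics/c2.png',cv2.resize(i[180:400,160:420],None,fx=2.5,fy=2.5))
E
```

```text
tip uvz -0.2813263066971352 0.02416690983000569 0.1486983139045145 [ 4.78  -1.988  4.144] 14.325
side handle 0.76 319
 z0.111 n49 u [-0.313 -0.25  -0.242] v [-0.005 -0.002  0.004]
 z0.132 n111 u [-0.312 -0.273 -0.256] v [-0.005 -0.001  0.005]
 z0.171 n155 u [-0.284 -0.277 -0.272] v [-0.033 -0.011  0.012]
side gate 0.44 0
```

View pics/c2.png

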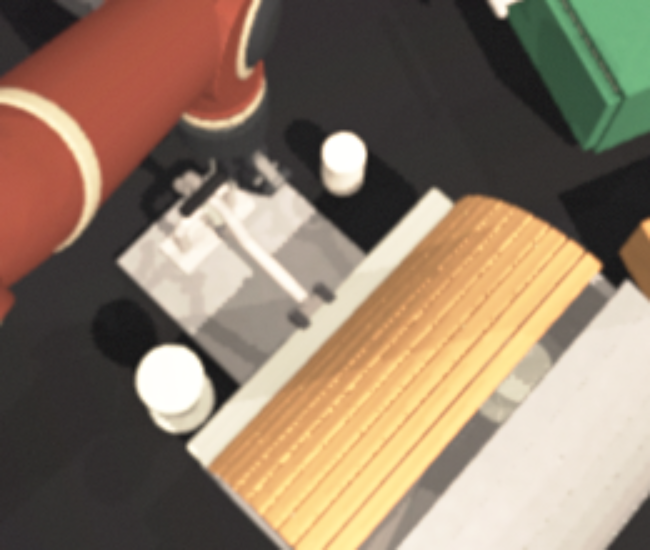

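The hook follows; φ is about 0.22 rad and the nose is over the eye. I'll press gradually.

Request:
jog_arm --deltas "0 0.3 0.4 0 -1; 0 0.3 0.4 0 -1; 0 0.2 0.4 0 -1; 0 0.25 0.4 0 -1; 0 0.2 0.4 0 -1; 0 0.2 0.4 0 -1; 0 0.2 0.4 0 -1; 0 0 0 0 -1"

```text
time: 15.48
tcp_pos: [0.4808, 0.0845, 0.1939]
ee_rot: [[-0.922, -0.387, 0.0], [-0.387, 0.922, -0.002], [0.0, -0.002, -1.0]]
contact_force: [5.9, -0.6, -1.6]
grip_width: 0.0127
```

Request:
jog_arm --deltas "0 0.1 0.3 0 -1; 0 0.1 0.3 0 -1; 0 0.1 0.3 0 -1; 0 0.1 0.3 0 -1; 0 0 0 0 -1"

```text
time: 16.1
tcp_pos: [0.4785, 0.0897, 0.1814]
ee_rot: [[-0.921, -0.389, -0.002], [-0.389, 0.921, 0.001], [0.001, 0.002, -1.0]]
contact_force: [3.6, 3.7, -1.2]
grip_width: 0.0131
```

```bash
python3 hk.py d wrist side; python3 - <<'E'
import cv2
i=cv2.imread('pics/dside.png');cv2.imwrite('pics/d2.png',cv2.resize(i[180:400,160:420],None,fx=2.5,fy=2.5))
E
```

```text
tip uvz -0.303488351602632 0.024191003195397617 0.10842070836415456 [ 3.563  3.682 -1.235] 16.1
wrist handle 0.73 6488
 z0.100 n142 u [-0.29  -0.282 -0.277] v [-0.002  0.001  0.003]
 z0.134 n6346 u [-0.309 -0.303 -0.297] v [-0.032 -0.006  0.03 ]
wrist gate 0.96 0
side handle 0.74 150
 z0.103 n19 u [-0.298 -0.295 -0.278] v [-0.004 -0.001  0.002]
 z0.132 n131 u [-0.305 -0.299 -0.294] v [-0.032 -0.01   0.011]
side gate 0.59 0
```

View pics/dwrist.png

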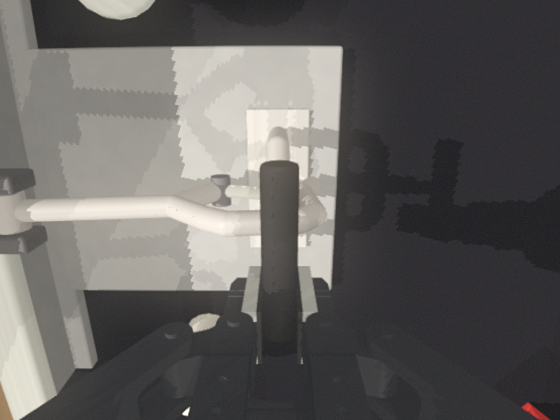

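The eye's bar (278,150) passes under the hook, and the handle is at 127 mm (bar ≈ +13 mm). I'll press slightly more, then pull up to find the gate.

Request:
jog_arm --deltas "0 0 0.2 0 -1; 0 0 0.2 0 -1; 0 0 0 0 -1"

```text
time: 16.77
tcp_pos: [0.4783, 0.0903, 0.1792]
ee_rot: [[-0.921, -0.389, -0.0], [-0.389, 0.921, 0.001], [-0.0, 0.001, -1.0]]
contact_force: [-1.4, 5.2, 9.6]
grip_width: 0.0127
```

Request:
jog_arm --deltas "0 0 -0.3 0 -1; 0 -0.1 -0.3 0 -1; 0 -0.1 -0.3 0 -1; 0 -0.1 -0.3 0 -1; 0 -0.1 -0.3 0 -1; 0 -0.1 -0.3 0 -1; 0 0 0 0 -1"

```text
time: 17.65
tcp_pos: [0.4808, 0.084, 0.1959]
ee_rot: [[-0.922, -0.387, -0.001], [-0.387, 0.922, -0.0], [0.001, 0.0, -1.0]]
contact_force: [0.1, 4.0, -0.2]
grip_width: 0.0125
```

Request:
jog_arm --deltas "0 -0.1 -0.2 0 -1; 0 -0.1 -0.2 0 -1; 0 -0.1 -0.2 0 -1; 0 0 -0.2 0 -1; 0 0 -0.2 0 -1; 0 0 0 0 -1"

```text
time: 18.4
tcp_pos: [0.4823, 0.0803, 0.204]
ee_rot: [[-0.922, -0.387, -0.002], [-0.387, 0.922, 0.0], [0.001, 0.001, -1.0]]
contact_force: [6.1, 5.3, -18.1]
grip_width: 0.0127
```

The gate holds with 18 N. I'll hold briefly, relax and check.

Request:
jog_arm --deltas "0 0 0 0 -1; 0 0 0 0 -1; 0 0 0 0 -1; 0 0 0 0 -1"

```text
time: 18.9
tcp_pos: [0.4823, 0.0803, 0.2039]
ee_rot: [[-0.922, -0.387, -0.002], [-0.387, 0.922, 0.0], [0.002, 0.001, -1.0]]
contact_force: [5.5, 3.8, -18.7]
grip_width: 0.0127
```

```bash
python3 hk.py e wrist; python3 - <<'E'
from h import *
L=spotter.trace('gate','wrist');im=cv2.imread('pics/ewrist.png')
if L: print(L[0]['conf'],L[0]['centre'])
cv2.imwrite('pics/e2.png',cv2.resize(im[120:320,120:400],None,fx=2.5,fy=2.5))
E
```

```text
tip uvz -0.29342592587900024 0.024003186467991072 0.1309461588867225 [  5.481   3.77  -18.667] 18.9
wrist handle 0.96 8888
 z0.115 n2322 u [-0.32  -0.281 -0.259] v [-0.005 -0.002  0.005]
 z0.120 n126 u [-0.31  -0.307 -0.302] v [-0.003  0.001  0.003]
 z0.155 n6439 u [-0.299 -0.293 -0.287] v [-0.033 -0.005  0.03 ]
wrist gate 0.59 0
0.59 [188.2, 249.4]
```

View pics/e2.png

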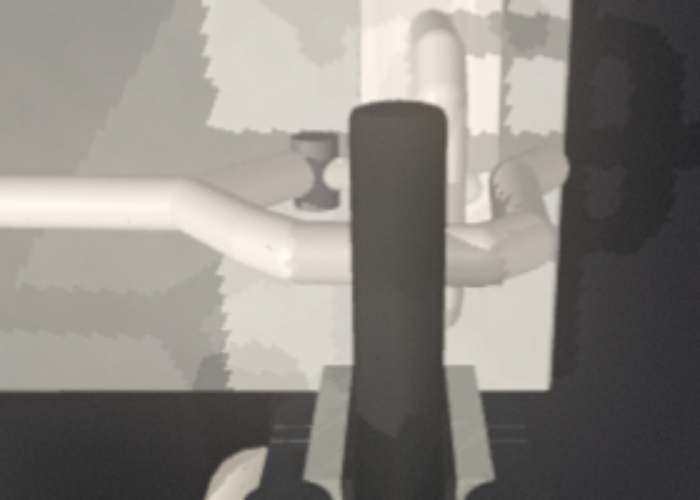

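The gate rod runs from its pivot (315,170) across under the eye's bar to about (480,185), so it is shut behind the bar. The bar is at about -7.5 mm, as expected for the gate bearing. I'll relax, release and retreat.

Request:
jog_arm --deltas "0 0 0.3 0 -1; 0 0.1 0.4 0 -1; 0 0.1 0.3 0 -1; 0 0 0 0 -1; 0 0 0 0 -0.1; 0 0 0 0 -0.1; 0 0 0 0 -0.1; 0 0 0 0 -0.1"

```text
time: 20.1
tcp_pos: [0.4816, 0.0828, 0.1959]
ee_rot: [[-0.922, -0.387, -0.0], [-0.387, 0.922, -0.001], [0.0, -0.001, -1.0]]
contact_force: [-0.2, -0.3, -0.9]
grip_width: 0.0382
```

Request:
jog_arm --deltas "0 0 -2 0 -0.1; 0 0 -4 0 -0.1; 0 0 -5 0 -0.1; 0 0 -5 0 -0.1; 0 0 0 0 -0.1; 0 0 0 0 -0.1"

```text
time: 20.85
tcp_pos: [0.4811, 0.0826, 0.3553]
ee_rot: [[-0.922, -0.387, -0.001], [-0.387, 0.922, -0.001], [0.002, -0.001, -1.0]]
contact_force: [-0.4, -1.4, 0.1]
grip_width: 0.038
```

```bash
python3 hk.py f wrist; python3 - <<'E'
from h import *
im=cv2.imread('pics/fwrist.png')
s=np.load('store.npz');a,b,o=s['a'],s['b'],s['o']
_,d=vision.get_image('wrist');P=masked('wrist','shutter',d)[2];u=(P[:,:2]-o)@a;k=(u<-.14)&(u>-.165);print('rail top',np.median(P[k],0)[2],k.sum())
cv2.imwrite('pics/f2.png',im)
E
```

```text
tip uvz -0.2960394085556026 0.023789760402457852 0.28227125862048635 [-0.428 -1.428  0.062] 20.85
wrist handle 0.81 1337
 z0.105 n7 u [-0.297 -0.297 -0.297] v [-0.002 -0.001  0.001]
 z0.132 n1330 u [-0.31  -0.304 -0.298] v [-0.032 -0.003  0.03 ]
wrist gate 0.65 0
rail top 0.08222671947459073 6836
```

View pics/f2.png

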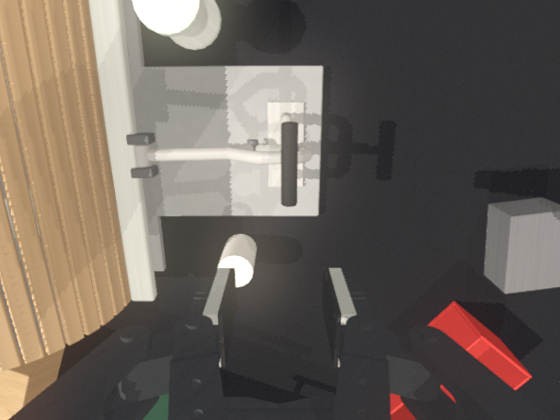

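The hook lies over the eye with the handle at (290,163), the rail top is at 82 mm (shut), nothing is disturbed and the gripper is clear. I'm handing it in.

```bash
python3 hk.py g wrist; python3 -c "
from plant import robot
print(robot.job_done())"
```

```text
tip uvz -0.29630041245138905 0.02399808948702946 0.28184772235840255 [-0.574 -0.331 -0.016] 21.1
wrist handle 0.69 1394
 z0.104 n6 u [-0.297 -0.297 -0.287] v [-0.     0.001  0.003]
 z0.133 n1388 u [-0.31  -0.304 -0.298] v [-0.031 -0.002  0.032]
wrist gate 0.71 0
the job is handed in; nothing more can be done
None
```

The store is locked and the job is handed in at about 21 s of the 67 s allowed; no verdict came back.

- **Shutter:** I pushed the rail down to its hard stop, which gave 28 N at the fingertips. The last look put the rail's top at 82 mm, which means fully shut.
- **Hook:** I gripped the T-handle beside its stem, swung the hook over and pressed it onto the eye until the back of the hook met the bar at about 10 N.
- **Proof pull:** The catch held 18 to 19 N upward for over 0.5 s, a little above the 15 N asked. The handle stopped where a shut gate should meet the bar (bar at about -7.5 mm of the hook), and the wrist picture showed the gate across behind the bar.
- **Release:** I relaxed the pull, opened the gripper and lifted about 160 mm clear. The force reading at the end was about 0 N.
- **Eye load:** It was not measured directly. The largest wrist force reported while the hook was on the eye was about 20 N, against the 60 N limit.

Two things did not match cleanly:

- **Handle settled:** After release it sank about 15 mm, although the hinge was described as holding any angle. By my geometry the bar now sits at about +14 mm of the hook, within the allowed range. It did not move between the last two looks.
- **Gate at the end:** The network gave no usable position for the gate, so its final state rests on the pull test rather than a direct measurement. The bystanders seen in the last picture looked untouched, but I did not measure them again.

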